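# Gauge two pasta dies and set out the one that fits

## Robot

A 6-joint arm with a two-finger parallel gripper is mounted at the origin on the work surface. World frame = base frame: x ahead of the robot, y to its left, z up, the work surface at z = 0. Lengths are in m, angles in degrees, forces in N, time in s.
With the tool pointing down it reaches from about 0.25 to 0.725 m from the base axis. Payload 9.7 kg.
Tool frame: the origin (TCP) lies at the very end of the fingers, on their centre line; the grasp point (between the pads) lies 19 mm behind it; x points along the fingers, z is the direction in which the jaws open and shut, and the axes are right-handed (so a half turn about x gives the same grasp; the last joint's range is limited). The gripper opens to 85 mm and grips with 20 to 120 N. Pads are 22 mm wide; open, the fingers measure 114 mm over their backs; the gripper's body (76 mm by 85 mm) begins 54 mm behind the grasp point. The pads swing forward as they close: fully open they stand 13 mm farther back than shut.
Start: joints at [70.302, 4.979, 10.078, 95.1, 0, 90], TCP at [0.185, 0.518, 0.231] pointing down, gripper open.
Joint ranges: [-179.16, 179.16], [-48.56, 103.87], [-65.8, 70.77], [-126.05, 130.52], [-82.76, 87.17], [-180, 180]. Speed limits (degrees/s): [127.2, 127.2, 147.25, 180, 180, 180].

## Interface

Orientations are given as [roll, pitch, yaw] about the fixed x, y, z axes, in that order (R = Rz(yaw) Ry(pitch) Rx(roll)).
In Python, from workcell import sensors, vision, job_done gives the robot as it stands.
- The arm moves only by the tool carry_out, never from a script. Its argument "increments" is a list of rows, each a list of 7 numbers: the turn, a rotation vector about the tool's x, y, z in degrees, then the shift along the tool's x, y, z in mm, then the opening in per cent of the stroke, from 0 (shut) to 100 (fully open). A call has 1 to 12 rows; each row shifts and turns the commanded pose from where the row before left it, along the tool's axes as they then stand; what a row does not reach is not made up. A row lasts 1/8 s, in which the tool goes at most 62.5 mm and 10.7 degrees, less where a joint would pass 70% of its speed; a pose out of reach is approached as far as the arm can. A call is refused whole if a number of a shift passes 62.5 or a number of a turn 10.7, either way. A call with a gripper value outside its range is refused whole. The fingers move at their own pace and stop on an object; "squeeze" is the grip in N (left out, the last holds). Time passes only in rows, so rows that do not move let the fingers close. It gives the time, the measured TCP pose, the force and the opening at its end, in the units of the state.
- sensors.get_obs(): the state, without advancing time (a new reading comes with each control period).
- vision.camera(name): name is "scene" or "top" or "wrist"; returns the picture (480x640x3 uint8, red, green, blue); there is no depth.
- vision.calibration(name): a dict with "camera_matrix" (3x3 intrinsics, pixels), "extrinsics" (4x4, takes a point from world to camera coordinates); the wrist camera has in their place "mount" (4x4, takes a point from camera to tool coordinates, whose origin is the TCP and whose axes are the tool frame's). Camera axes: x right, y up, looking along -z (the intrinsics and any distortion apply to the point x, -y, -z); pixel columns grow to the right and rows downward; lengths in m; the calibration is good to about 2 mm. A picture is of the moment at which its call begins: read the wrist's pose just before it. calibration takes no time and is no camera call.
- job_done(): hands the job in, once; it reports no verdict.
The state is a dict: "time": time; "q": joint angles; "qd": joint speeds; "joint_efforts": joint torques, N m; "ee_pos": TCP position; "tcp_rot": TCP orientation; "wrist_force": force on the tool from outside, world axes, zero at the start; "torque": the same for the moment, N m; "opening": finger opening in m.
Only numpy, scipy, OpenCV 4.12 (cv2) and the standard library are available. Lean on these libraries where they do the work, as an engineer would, in place of code of your own. Each camera call takes 0.05 s, during which the arm holds its last target.

## Task

Two round aluminium pasta dies lie on the blue mat. Take the red-handled gauge pin out of its wooden stand and first lower its nose onto the hole of the die with the small hole until it stops there; then lower it into the die with the large hole until its collar sits on the metal. With the pin in it, slide that die wholly inside the white circle and let go, leaving the gauge standing in it; leave the small-holed die where it lies.

Things in the scene. Friction and masses are not known exactly. Their poses are not given: they have to be found in the camera images.
- gauge_grip (a point): Gauge pin, hanging loosely by its collar, nose down, in a fixed wooden stand (70 x 70 x 34 mm high). From below: steel pin 20 dia x 24 mm, its lowest 8 mm tapering to a 10 mm nose; steel collar 38 dia x 5 mm; red round handle 24 dia x 50 mm. 0.12 kg. Point: on the axis, half-way up the red handle, 30 mm above the collar's underside, 54 mm above the nose tip; z up the handle.
- wide_mouth (a point): Large-holed die: loose bare aluminium disc 64 mm in diameter, 28 mm thick, about 0.2 kg, flat on the mat, with a 26 mm round hole straight through its middle. Point: centre of the hole, level with the disc's top face; z up. With the gauge's collar resting on the top face, the pin's tip is 4 mm short of the mat.
- narrow_mouth (a point): Small-holed die: loose bare aluminium disc, also 64 mm in diameter and 28 mm thick, about 0.2 kg, with a 14 mm round hole through its middle. The gauge's nose enters it only about 3 mm and stops. Point: centre of the hole, level with the disc's top face; z up.
- circle_mid (a point): Centre of the white circle line, 110 mm across outside, printed flat on the fixed blue pastry mat (370 x 740 mm, 2 mm thick). The point lies on the mat's top.
Mind the look-alikes: they are no part of the job. What is shaped like the part that bears wide_mouth but green or orange is not meant.

How it is judged:
By the outcome, as a careful person would: the job done as asked, in the order asked, and still so for the second after the job is handed in, with the robot touching nothing.
It also fails if it takes over 53 s, if anything falls off the work surface, if the arm or the gripper's body presses on something with over 40 N, if the wrist force passes 120 N, or if a joint passes its speed limit or range.

## Working session

There is one attempt and no reset: what is moved stays moved. The work goes in short steps, Python scripts to look and compute and a tool call to move; the robot and the scene stay as the last step left them, time stands still between calls to the robot, and variables do not carry over. Pictures are saved under pics/ and viewed, and the job is handed in when it is done.

Besides the shell and the picture viewer there is one more tool, called after "Call:" as name(argument=value, ...) on one line, values as JSON. carry_out: Moves the arm, as the interface text tells. Its arguments: {"type":"object","properties":{"increments":{"type":"array"},"squeeze":{"type":"number"}},"required":["increments"]}

```bash
ls; mkdir -p pics
python3 - <<'E'
from workcell import sensors, vision
import cv2, numpy as np
np.set_printoptions(precision=4,suppress=True)
print(sensors.get_obs())
for n in ("top","scene","wrist"):
    c=vision.calibration(n); print(n,c)
for n in ("top","scene"):
    cv2.imwrite(f"pics/{n}0.png",vision.camera(n)[:,:,::-1])
E
```

```text
pics
{'time': 0.0, 'q': array([70.3007,  5.0112, 10.0355, 95.1006, -0.    , 90.0005]), 'qd': array([ 0.093 , -0.0179,  0.1223, -0.0713, -0.046 ,  0.0382]), 'joint_efforts': array([  0.0004, -52.0394,  46.4795,   0.0165,  -0.0001,   0.    ]), 'ee_pos': array([0.1853, 0.5176, 0.2306]), 'tcp_rot': array([-179.9739,   89.9237, -109.6737]), 'wrist_force': array([ 0.0412, -0.1048, -0.3752]), 'torque': array([0.0048, 0.0386, 0.0215]), 'opening': 0.08532457081187036}
top {'camera_matrix': array([[436.3548,   0.    , 320.0471],
       [  0.    , 436.3548, 241.7144],
       [  0.    ,   0.    ,   1.    ]]), 'extrinsics': array([[ 0.0248, -0.9993, -0.0277, -0.0122],
       [ 0.9892,  0.0205,  0.1453, -0.5525],
       [-0.1446, -0.031 ,  0.989 , -0.7844],
       [ 0.    ,  0.    ,  0.    ,  1.    ]])}
scene {'camera_matrix': array([[458.8128,   0.    , 316.6604],
       [  0.    , 458.8128, 233.5471],
       [  0.    ,   0.    ,   1.    ]]), 'extrinsics': array([[ 0.1715,  0.9852,  0.0055, -0.0679],
       [-0.8091,  0.1376,  0.5713,  0.4195],
       [ 0.5621, -0.1024,  0.8207, -1.0992],
       [ 0.    ,  0.    ,  0.    ,  1.    ]])}
wrist {'camera_matrix': array([[389.6937,   0.    , 317.637 ],
       [  0.    , 389.6937, 233.8966],
       [  0.    ,   0.    ,   1.    ]]), 'mount': array([[ 0.0009,  0.2945, -0.9556, -0.1424],
       [ 0.0004,  0.9556,  0.2945,  0.0756],
       [ 1.    , -0.0007,  0.0008,  0.0009],
       [ 0.    ,  0.    ,  0.    ,  1.    ]])}
```

View pics/top0.png

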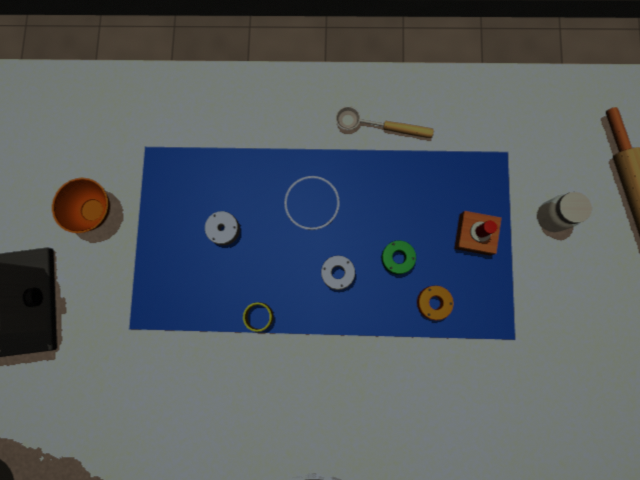

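View pics/scene0.png

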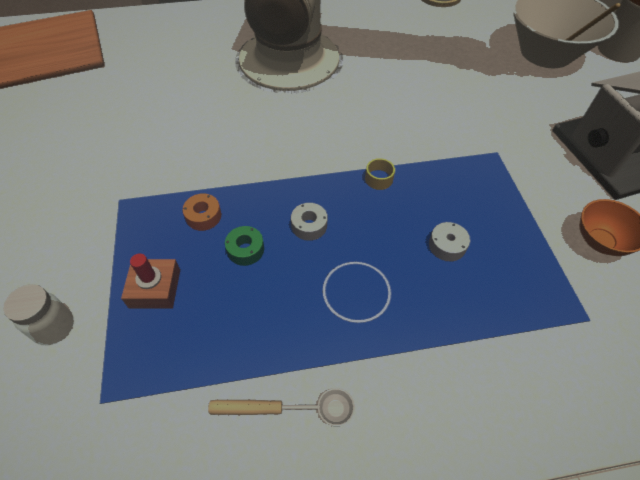

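The top view shows the large-holed die at (338,272), the small-holed die at (221,227), the circle at (312,203) and the gauge at (485,230). The scene view agrees. I'll measure these in both cameras.

```bash
cat > h.py <<'E'
import numpy as np, cv2
from scipy.spatial.transform import Rotation as R
from workcell import sensors, vision
np.set_printoptions(precision=4,suppress=True)
def toolT(o):
    T=np.eye(4); T[:3,:3]=R.from_euler('xyz',o['tcp_rot'],degrees=True).as_matrix(); T[:3,3]=o['ee_pos']; return T
def cam(name,o=None):
    c=vision.calibration(name); K=np.array(c['camera_matrix'])
    if name=='wrist': C=toolT(o)@np.array(c['mount'])
    else: C=np.linalg.inv(np.array(c['extrinsics']))
    return K,C   # C camera->world
def px2w(name,uv,z,o=None):
    K,C=cam(name,o); d=np.linalg.inv(K)@[uv[0],uv[1],1.]; d=C[:3,:3]@[d[0],-d[1],-d[2]]
    s=(z-C[2,3])/d[2]; return C[:3,3]+s*d
def w2px(name,p,o=None):
    K,C=cam(name,o); q=C[:3,:3].T@(np.asarray(p)-C[:3,3]); u=K@[q[0],-q[1],-q[2]]; return u[:2]/u[2]
E
python3 - <<'E'
from h import *
for n,pts in (("top",dict(wide=(338,271),narrow=(221,226.5),circ=(312,203),corners=None)),("scene",dict(wide=(309,216),narrow=(450.5,237.5),circ=(357,292)))):
    for k,p in pts.items():
        if p: print(n,k,px2w(n,p,0.002 if k=='circ' else .030))
c=cv2.imread('pics/top0.png'); s=cv2.imread('pics/scene0.png')
def crop(im,x,y,r=35): return cv2.resize(im[y-r:y+r,x-r:x+r],(390,290) if 0 else (260,260),interpolation=cv2.INTER_CUBIC)
g=np.vstack([np.hstack([crop(c,338,272),crop(c,221,227),crop(c,485,230)]),np.hstack([crop(s,309,220),crop(s,450,240),crop(s,148,275)])])
cv2.imwrite('pics/crops.png',cv2.convertScaleAbs(g,alpha=1.6))
K,C=cam('top');print(C)
# mat corners
for p in ((145.5,147.5),(508.5,152),(514.5,338.5),(131,329)): print(px2w('top',p,.002))
E
```

```text
top wide [ 0.4988 -0.0347  0.03  ]
top narrow [0.5799 0.1932 0.03  ]
top circ [0.6363 0.0197 0.002 ]
scene wide [ 0.4969 -0.0312  0.03  ]
scene narrow [0.581 0.195 0.03 ]
scene circ [0.6404 0.0235 0.002 ]
[[ 0.0248  0.9892 -0.1446  0.4333]
 [-0.9993  0.0205 -0.031  -0.0252]
 [-0.0277  0.1453  0.989   0.8557]
 [ 0.      0.      0.      1.    ]]
[0.7475 0.3673 0.002 ]
[ 0.7487 -0.3737  0.002 ]
[ 0.3807 -0.3712  0.002 ]
[0.3791 0.365  0.002 ]
```

View pics/crops.png

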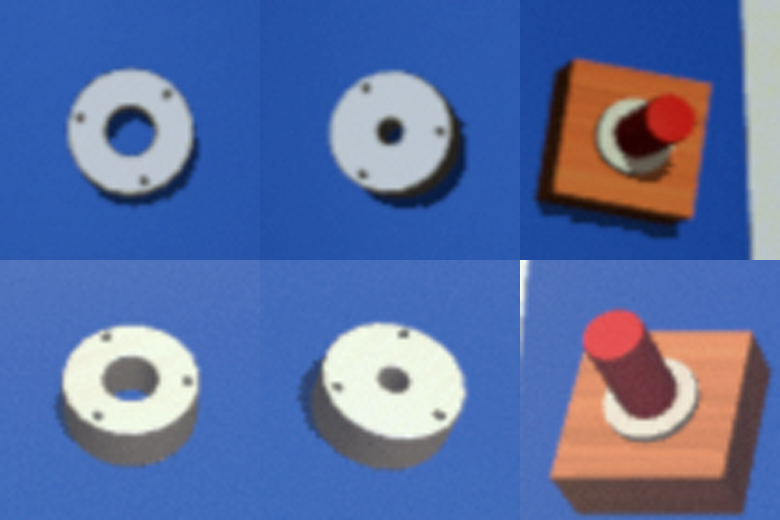

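Run:
```python
from h import *
print(px2w('top',(490.4,227),.091),px2w('scene',(138.3,260.2),.091))
# collar top centres
print(px2w('top',(450+(636-520)*.2692,195+136*.2692),.041),px2w('scene',(113+(651-520)*.2692,240+(398-260)*.2692),.041))
# stand top corners from top
for p in ((575-520,60),(711-520,85),(693-520,218),(553-520,195)): print(px2w('top',(450+p[0]*.2692,195+p[1]*.2692),.036))
```

```text
[ 0.5776 -0.3007  0.091 ] [ 0.5803 -0.2962  0.091 ]
[ 0.5779 -0.3014  0.041 ] [ 0.5803 -0.2965  0.041 ]
[ 0.6176 -0.2733  0.036 ]
[ 0.6059 -0.3417  0.036 ]
[ 0.5374 -0.3303  0.036 ]
[ 0.5477 -0.2607  0.036 ]
```

Run:
```python
from h import *
o=sensors.get_obs();T=toolT(o);print(T)
d=np.array([.579,-.299,.231])-T[:3,3]; print(T[:3,:3].T@d*1000)
```

```text
[[-0.0004 -0.9415  0.3371  0.1853]
 [-0.0012  0.3371  0.9415  0.5176]
 [-1.      0.     -0.0013  0.2306]
 [ 0.      0.      0.      1.    ]]
[   0.4132 -645.9236 -636.1115]
```

Call:
carry_out(increments=[[-9.85,0,0,0,0,0,100],[-9.85,0,0,0,0,0,100],[0,0,0,0,-44,-36,100],[0,0,0,0,-44,-36,100],[0,0,0,0,-44,-36,100],[0,0,0,0,-44,-36,100],[0,0,0,0,-44,-36,100],[0,0,0,0,-44,-36,100],[0,0,0,0,-44,-36,100],[0,0,0,0,-44,-36,100],[0,0,0,0,-44,-36,100],[0,0,0,0,0,0,100]])

```text
time: 1.6
ee_pos: [0.5834, 0.1911, 0.2295]
tcp_rot: [120.6, 89.9, -149.6]
wrist_force: [-1.2, 0.8, -0.4]
opening: 0.0854
```

Run:
```python
from h import *
import json
o=sensors.get_obs();im=vision.camera('wrist')
print(toolT(o),o['qd'],o['wrist_force'],o['time'])
cv2.imwrite('pics/w1.png',im[:,:,::-1])
json.dump({k:np.asarray(o[k]).tolist() for k in o},open('o1.json','w'))
print(w2px('wrist',(.580,.194,.03),o))
```

```text
[[-0.0019 -1.      0.0042  0.5834]
 [-0.0011  0.0042  1.      0.1911]
 [-1.      0.0019 -0.0011  0.2295]
 [ 0.      0.      0.      1.    ]] [ 3.4119 -2.45   -1.909   0.8551  0.9084  2.1934] [-1.2102  0.8448 -0.3953] 1.6
[320.3717 198.4847]
```

View pics/w1.png

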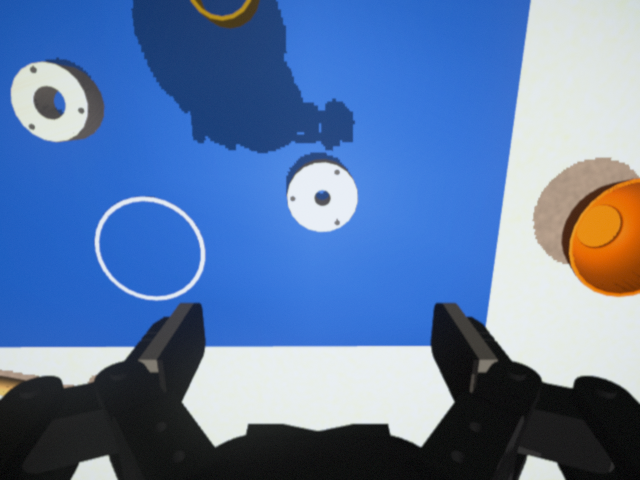

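The wrist view shows the small-holed die at (322,198), the large-holed die at (50,102) and the circle at (150,248), each close to where the fixed cameras put it.

```bash
cat >> h.py <<'E'
def ell(im,uv,thr,r=45,lo=True,mn=30):
    """centres of ellipses fitted to contours near uv, from grey>thr"""
    g=cv2.cvtColor(im,cv2.COLOR_BGR2GRAY) if 0 else im.min(axis=2)
    m=(g>thr).astype(np.uint8)
    cs,_=cv2.findContours(m,cv2.RETR_CCOMP,cv2.CHAIN_APPROX_NONE)
    out=[]
    for c in cs:
        if len(c)<mn: continue
        e=cv2.fitEllipse(c)
        if np.hypot(e[0][0]-uv[0],e[0][1]-uv[1])<r: out.append(e)
    return out
E
python3 - <<'E'
from h import *
import json
o=json.load(open('o1.json')); im=cv2.imread('pics/w1.png')
for n,uv,z in (('narrow',(322,198),.03),('wide',(50,102),.03),('circ',(150,248),.002)):
    for e in ell(im,uv,170 if n!='wide' else 170,r=25,mn=20):
        print(n,e,px2w('wrist',e[0],z,o))
E
```

```text
narrow ((321.9874572753906, 196.7648468017578), (68.25249481201172, 69.25790405273438), 83.57159423828125) [0.5784 0.1954 0.03  ]
narrow ((322.0751037597656, 197.53659057617188), (16.789905548095703, 17.23525619506836), 108.19509887695312) [0.5791 0.1955 0.03  ]
wide ((48.986289978027344, 101.27589416503906), (68.44377899169922, 84.38066101074219), 139.43093872070312) [ 0.4969 -0.0318  0.03  ]
wide ((48.99451446533203, 102.27908325195312), (30.74004364013672, 37.46955490112305), 140.67620849609375) [ 0.4977 -0.0319  0.03  ]
circ ((149.54551696777344, 247.9706573486328), (97.70793151855469, 112.90604400634766), 121.39071655273438) [0.6359 0.0224 0.002 ]
circ ((149.42344665527344, 248.3503875732422), (92.66959381103516, 106.65751647949219), 120.9476318359375) [0.6363 0.0222 0.002 ]
```

Call:
carry_out(increments=[[0,0,0,0,0,-49,100],[0,0,0,0,0,-49,100],[0,0,0,0,0,-49,100],[0,0,0,0,0,-49,100],[0,0,0,0,0,-49,100],[0,0,0,0,0,-49,100],[0,0,0,0,0,-49,100],[0,0,0,0,0,-49,100],[0,0,0,0,0,-49,100],[0,0,0,0,4,-49,100],[0,0,0,0,0,0,100],[0,0,0,0,0,0,100]])

```text
time: 3.15
ee_pos: [0.5775, -0.295, 0.2314]
tcp_rot: [9.9, 90.0, 99.9]
wrist_force: [-0.5, -0.4, -0.6]
opening: 0.0855
```

Run:
```python
from h import *
import json
o=sensors.get_obs();im=vision.camera('wrist')
print(toolT(o),o['qd'],o['wrist_force'],o['time'],o['q'])
cv2.imwrite('pics/w2.png',im[:,:,::-1])
json.dump({k:np.asarray(o[k]).tolist() for k in o},open('o2.json','w'))
for z in (.041,.091): print(w2px('wrist',(.579,-.299,z),o))
```

```text
[[-0.0001 -1.     -0.0008  0.5775]
 [ 0.0005 -0.0008  1.     -0.295 ]
 [-1.      0.0001  0.0005  0.2314]
 [ 0.      0.      0.      1.    ]] [ 0.905  -0.5562 -0.1677  0.0248 -0.0697 -0.0975] [-0.5249 -0.3987 -0.5736] 3.15 [-27.0658  19.3339  26.9196  97.6027   0.0225 -27.1093]
[312.0969 205.8238]
[311.1877 220.8143]
```

View pics/w2.png

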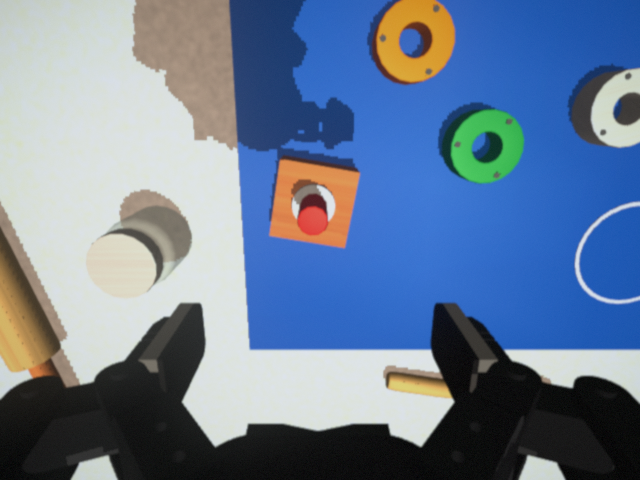

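The wrist view shows the gauge's red top at about (313,221) and its collar around (314,203). The green and orange rings are the decoys.

Run:
```python
from h import *
import json
o=json.load(open('o2.json')); im=cv2.imread('pics/w2.png')
c=cv2.resize(im[140:260,260:370],None,fx=5,fy=5,interpolation=cv2.INTER_CUBIC)
cv2.imwrite('pics/w2c.png',c)
print(im[221,313],im[200,313],im[225,345])
b,g,r=[im[:,:,i].astype(int) for i in range(3)]
m=((r>170)&(g<90)).astype(np.uint8)
cs,_=cv2.findContours(m,cv2.RETR_EXTERNAL,cv2.CHAIN_APPROX_NONE)
for k in cs:
    if len(k)>20:
        e=cv2.fitEllipse(k)
        print(e,px2w('wrist',e[0],.091,o))
```

```text
[ 73  82 224] [38 30 82] [ 75 131 222]
((312.31475830078125, 220.47727966308594), (27.547239303588867, 29.237607955932617), 96.83252716064453) [ 0.5787 -0.2982  0.091 ]
```

View pics/w2c.png

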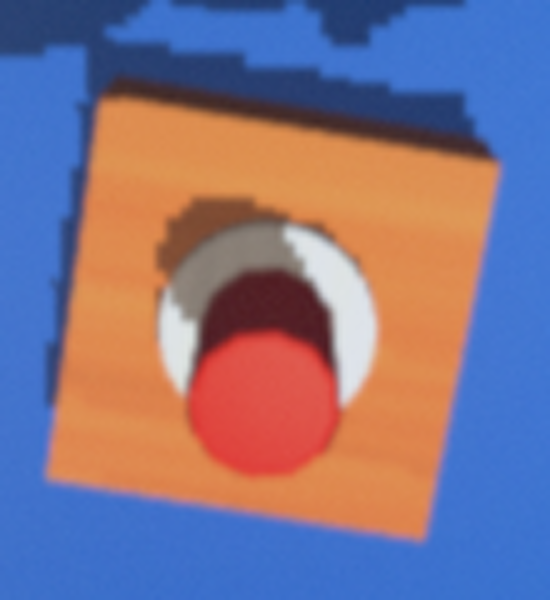

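Call:
carry_out(increments=[[0,0,0,50,-1.2,-3,100],[0,0,0,50,0,0,100],[0,0,0,40,0,0,80],[0,0,0,20,0,0,80],[0,0,0,0,0,0,80],[0,0,0,0,0,0,80]])

```text
time: 3.95
ee_pos: [0.5796, -0.2992, 0.0735]
tcp_rot: [-116.8, 89.8, -26.8]
wrist_force: [0.4, -0.0, 1.0]
opening: 0.0682
```

Run:
```python
from h import *
o=sensors.get_obs();im=vision.camera('wrist')
print(toolT(o),o['wrist_force'],o['opening'])
cv2.imwrite('pics/w3.png',im[:,:,::-1])
```

```text
[[ 0.0025 -1.     -0.0006  0.5796]
 [-0.0013 -0.0006  1.     -0.2992]
 [-1.     -0.0025 -0.0013  0.0735]
 [ 0.      0.      0.      1.    ]] [ 0.3928 -0.0431  0.9551] 0.06815604630787306
```

View pics/w3.png

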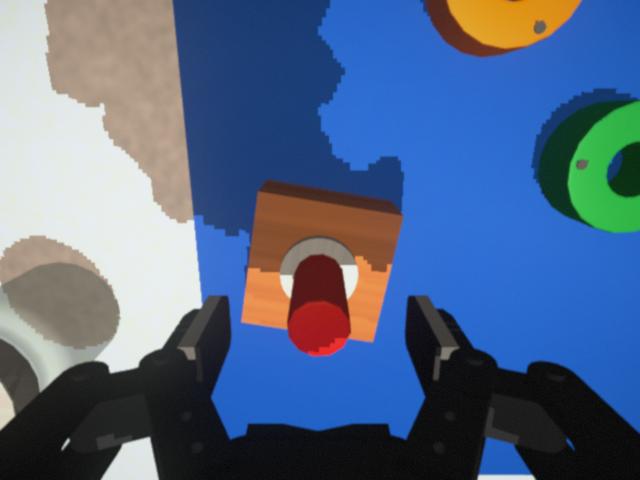

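The handle at (320,330) is centred between the pads. Next: the last 24 mm down, then grip.

Call:
carry_out(increments=[[0,0,0,14,0.5,0,60],[0,0,0,10,0,0,50],[0,0,0,0,0,0,20],[0,0,0,0,0,0,15],[0,0,0,0,0,0,15],[0,0,0,0,0,0,10],[0,0,0,0,0,0,10]], squeeze=60)

```text
time: 4.88
ee_pos: [0.5782, -0.2992, 0.0474]
tcp_rot: [-99.5, 90.0, -9.5]
wrist_force: [0.1, -0.6, -1.5]
opening: 0.0224
```

Run:
```python
from h import *
o=sensors.get_obs();im=vision.camera('wrist')
print(toolT(o),o['wrist_force'],o['opening'])
cv2.imwrite('pics/w4.png',im[:,:,::-1])
```

```text
[[ 0.0002 -1.     -0.      0.5782]
 [-0.     -0.      1.     -0.2992]
 [-1.     -0.0002 -0.      0.0474]
 [ 0.      0.      0.      1.    ]] [ 0.0758 -0.5828 -1.4578] 0.022414234169375238
```

View pics/w4.png

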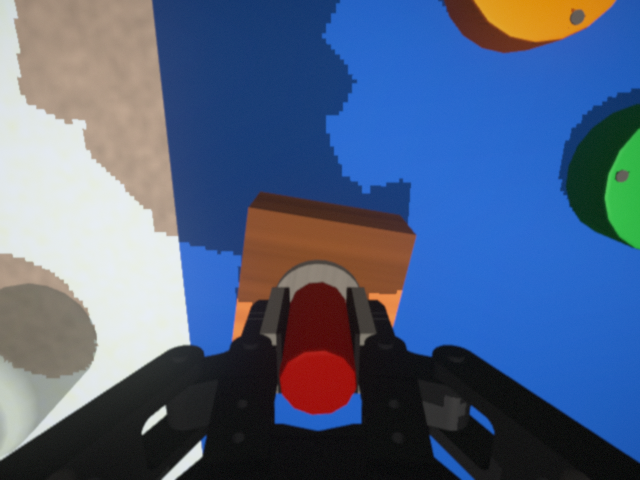

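Gripped: opening 22 mm, handle between the pads. Next I lift it straight up.

Call:
carry_out(increments=[[0,0,0,-15,0,0,10],[0,0,0,-30,0,0,10],[0,0,0,-35,0,0,10],[0,0,0,0,0,0,10],[0,0,0,0,0,0,10]])

```text
time: 5.55
ee_pos: [0.5781, -0.2992, 0.1274]
tcp_rot: [-121.3, 90.0, -31.3]
wrist_force: [-0.1, -0.4, -0.6]
opening: 0.0224
```

Run:
```python
from h import *
import json
o=sensors.get_obs();im=vision.camera('wrist')
T=toolT(o)
print(T,o['wrist_force'],o['opening'])
im=im[:,:,::-1].copy()
cv2.imwrite('pics/w5.png',im)
json.dump({k:np.asarray(o[k]).tolist() for k in o},open('o5.json','w'))
b,g,r=[im[:,:,i].astype(int) for i in range(3)]
m=((r>130)&(g<70)).astype(np.uint8)
cs,_=cv2.findContours(m,cv2.RETR_EXTERNAL,cv2.CHAIN_APPROX_NONE)
for k in cs:
    if len(k)>40:
        e=cv2.fitEllipse(k); p=px2w('wrist',e[0],T[2,3]+.0436,o)
        print(e,p,p-T[:3,3])
```

```text
[[ 0.0002 -1.     -0.      0.5781]
 [-0.0001 -0.      1.     -0.2992]
 [-1.     -0.0002 -0.0001  0.1274]
 [ 0.      0.      0.      1.    ]] [-0.1037 -0.4037 -0.6253] 0.022444885194612813
((317.551513671875, 382.02337646484375), (62.31755065917969, 73.72850799560547), 89.9749755859375) [ 0.5799 -0.2984  0.171 ] [0.0017 0.0008 0.0436]
```

View pics/w5.png

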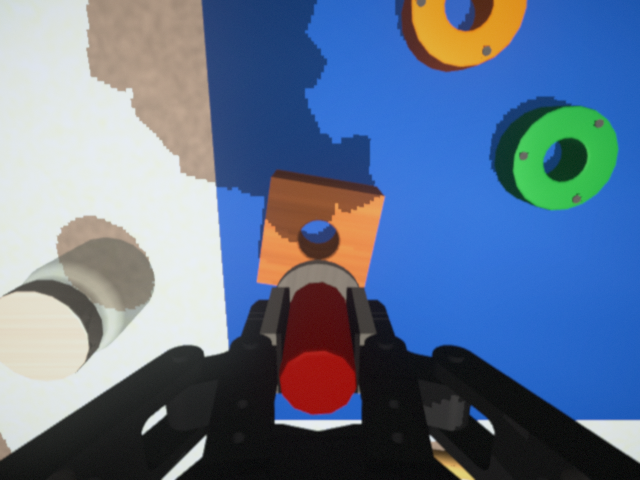

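The gauge is held and its stand hole shows at (319,239). That hole works as a reference for where the pin axis sits in this view. Now I hover over the small-holed die.

Call:
carry_out(increments=[[0,0,0,0,0,30,10],[0,0,0,0,0,50,10],[0,0,0,0,0,55,10],[0,0,0,0,0,55,10],[0,0,0,0,0,55,10],[0,0,0,0,0,55,10],[0,0,0,0,0,55,10],[0,0,0,0,0,55,10],[0,0,0,0,0,50,10],[0,0,0,0,0,33,10],[0,0,0,0,0,0,10],[0,0,0,0,0,0,10]])

```text
time: 7.1
ee_pos: [0.5777, 0.1933, 0.1265]
tcp_rot: [119.9, 89.9, -150.1]
wrist_force: [0.5, 0.3, -0.8]
opening: 0.0227
```

Run:
```python
from h import *
import json
o=sensors.get_obs();im=vision.camera('wrist')
T=toolT(o)
print(T,o['wrist_force'],o['opening'],o['qd'])
im=im[:,:,::-1].copy()
cv2.imwrite('pics/w6.png',im)
json.dump({k:np.asarray(o[k]).tolist() for k in o},open('o6.json','w'))
for e in ell(im,(320,235),150,r=40,mn=20): print(e,px2w('wrist',e[0],.03,o)-T[:3,3])
o5=json.load(open('o5.json')); im5=cv2.imread('pics/w5.png')
b,g,r=[im5[:,:,i].astype(int) for i in range(3)]
m=((r>b+25)).astype(np.uint8)
cs,_=cv2.findContours(m,cv2.RETR_CCOMP,cv2.CHAIN_APPROX_NONE)
for k in cs:
    if len(k)>30:
        e=cv2.fitEllipse(k)
        if abs(e[0][0]-319)<30 and abs(e[0][1]-239)<40: print('stand',e,px2w('wrist',e[0],.036,o5)-np.array(o5['ee_pos']))
cv2.imwrite('pics/w56.png',np.hstack([cv2.resize(im5[170:300,255:385],None,fx=3,fy=3),cv2.resize(im[170:300,255:385],None,fx=3,fy=3)]))
```

```text
[[-0.0014 -1.     -0.0002  0.5777]
 [-0.0008 -0.0002  1.      0.1933]
 [-1.      0.0014 -0.0008  0.1265]
 [ 0.      0.      0.      1.    ]] [ 0.4636  0.3436 -0.8348] 0.02265456031839678 [-1.0537 -0.4467  0.0745 -0.0513  0.1012  0.1315]
((325.4544677734375, 239.27322387695312), (61.274532318115234, 101.91544342041016), 82.91891479492188) [ 0.0018  0.0057 -0.0965]
stand ((317.1214599609375, 229.1736602783203), (118.21427917480469, 131.85467529296875), 76.27000427246094) [-0.0063  0.0004 -0.0914]
stand ((317.969970703125, 231.4575653076172), (25.0084228515625, 35.393089294433594), 92.29459381103516) [-0.0049  0.001  -0.0914]
```

View pics/w56.png

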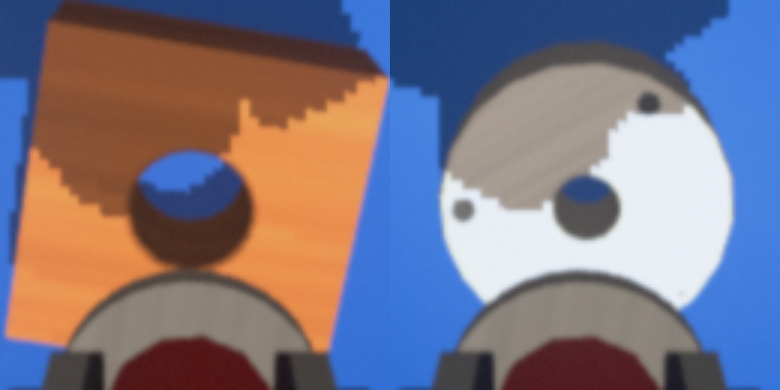

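Run:
```python
from h import *
import json
o5=json.load(open('o5.json'));o6=json.load(open('o6.json'))
a=px2w('wrist',(318.3,239.7),.036,o5)-o5['ee_pos']; b=px2w('wrist',(320.7,239),.03,o6)-o6['ee_pos']
print(a,b,b-a); o=sensors.get_obs(); print(o['ee_pos'],px2w('wrist',(320.7,239),.03,o6)-a)
```

```text
[ 0.0006  0.0012 -0.0914] [ 0.0016  0.0027 -0.0965] [ 0.001   0.0015 -0.0051]
[0.5779 0.1929 0.1267] [0.5787 0.1948 0.1214]
```

Call:
carry_out(increments=[[0,0,0,20,-0.9,1.7,10],[0,0,0,25,0,0,10],[0,0,0,10,0,0,10],[0,0,0,0,0,0,10],[0,0,0,0,0,0,10]])

```text
time: 7.78
ee_pos: [0.5795, 0.1954, 0.0734]
tcp_rot: [-70.8, 89.9, 19.2]
wrist_force: [-0.1, -0.9, -1.3]
opening: 0.0225
```

Run:
```python
from h import *
o=sensors.get_obs();s=vision.camera('scene');t=vision.camera('top')
print(o['ee_pos'],o['wrist_force'],o['opening'])
cv2.imwrite('pics/s7.png',np.hstack([cv2.resize(s[170:290,390:510],(390,390))[:,:,::-1],cv2.resize(t[170:290,160:280],(390,390))[:,:,::-1]]))
```

```text
[0.5795 0.1954 0.0734] [-0.1008 -0.8705 -1.2693] 0.02251955487221274
```

View pics/s7.png

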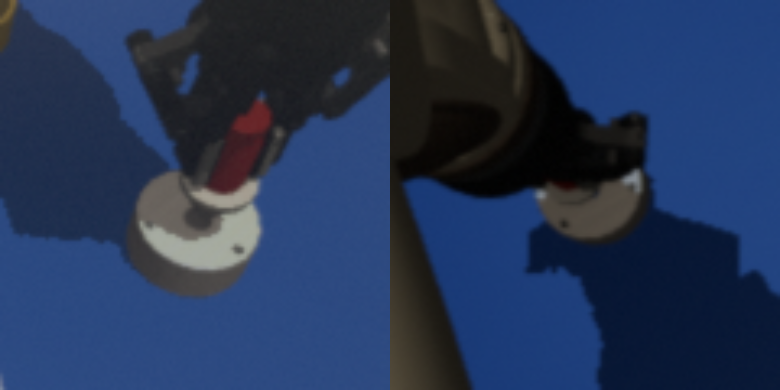

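The nose is right over the small hole, and both crops agree. I'll descend slowly to contact.

Call:
carry_out(increments=[[0,0,0,4,0.5,-0.5,10],[0,0,0,3,0,0,10],[0,0,0,1.5,0,0,10],[0,0,0,1,0,0,10],[0,0,0,0,0,0,10]])

```text
time: 8.5
ee_pos: [0.5785, 0.195, 0.0627]
tcp_rot: [99.5, 90.0, -170.5]
wrist_force: [-0.6, 0.5, -1.7]
opening: 0.0227
```

Call:
carry_out(increments=[[0,0,0,1,0,0,10],[0,0,0,0,0,0,10]])

```text
time: 8.75
ee_pos: [0.5785, 0.195, 0.0618]
tcp_rot: [130.0, 90.0, -140.0]
wrist_force: [-0.4, -0.1, -0.6]
opening: 0.0228
```

Call:
carry_out(increments=[[0,0,0,0.8,0,0,10],[0,0,0,0,0,0,10]])

```text
time: 9.0
ee_pos: [0.5784, 0.195, 0.0611]
tcp_rot: [85.9, 90.0, 175.9]
wrist_force: [-0.3, -1.0, 0.6]
opening: 0.0227
```

Call:
carry_out(increments=[[0,0,0,0.6,0,0,10],[0,0,0,0,0,0,10]])

```text
time: 9.25
ee_pos: [0.5785, 0.195, 0.0608]
tcp_rot: [-66.7, 90.0, 23.3]
wrist_force: [-3.1, -1.3, 4.6]
opening: 0.0227
```

Call:
carry_out(increments=[[0,0,0,0.5,0.3,0,10],[0,0,0,0,0,0,10]])

```text
time: 9.5
ee_pos: [0.5784, 0.195, 0.0605]
tcp_rot: [-80.5, 90.0, 9.5]
wrist_force: [-3.1, -1.3, 5.7]
opening: 0.0228
```

Run:
```python
from h import *
o=sensors.get_obs();s=vision.camera('scene');w=vision.camera('wrist')
print(o['ee_pos'],o['wrist_force'],o['opening'])
cv2.imwrite('pics/s8.png',np.hstack([cv2.resize(s[170:290,390:510],(390,390))[:,:,::-1],cv2.resize(w[200:400,220:420],(390,390))[:,:,::-1]]))
```

```text
[0.5784 0.195  0.0605] [-3.1324 -1.2846  5.7211] 0.022808747878938485
```

View pics/s8.png

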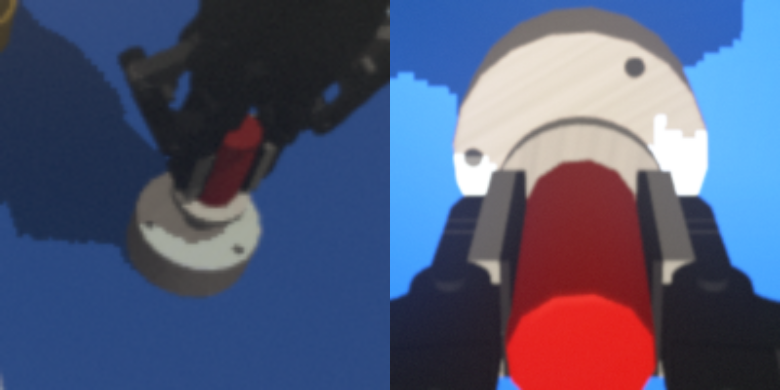

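Contact at about 5 N. One more small press will confirm it is a firm stop.

Call:
carry_out(increments=[[0,0,0,0.6,0.3,0,10],[0,0,0,0,0,0,10],[0,0,0,0,0,0,10]])

```text
time: 9.98
ee_pos: [0.5782, 0.195, 0.0603]
tcp_rot: [-80.9, 89.9, 9.1]
wrist_force: [-2.7, -1.7, 7.3]
opening: 0.0224
```

Run:
```python
from h import *
o=sensors.get_obs();im=vision.camera('wrist')[:,:,::-1].copy()
print(o['ee_pos'],o['wrist_force'],o['opening'])
cv2.imwrite('pics/w9.png',im)
for im in (cv2.imread('pics/w4.png'),cv2.imread('pics/w5.png'),cv2.imread('pics/w6.png'),im):
    b,g,r=[im[:,:,i].astype(int) for i in range(3)]
    m=((r>130)&(g<70)).astype(np.uint8)
    cs,_=cv2.findContours(m,cv2.RETR_EXTERNAL,cv2.CHAIN_APPROX_NONE)
    k=max(cs,key=len); print(cv2.fitEllipse(k))
    # red dark bounding: collar top edge row at col 318
    print(im[250:300:2,318].sum(axis=1))
```

```text
[0.5782 0.195  0.0603] [-2.7409 -1.7227  7.3417] 0.022448968916447674
((317.5841369628906, 381.988037109375), (62.29207229614258, 73.72319030761719), 89.75650787353516)
[267 259 254 259 250 213 211 337 393 391 391 390 387 394 392 389 261 120
 112 113 117 109 117 109 116]
((317.551513671875, 382.02337646484375), (62.31755065917969, 73.72850799560547), 89.9749755859375)
[147 152 151 149 157 211 209 338 393 394 394 391 395 398 398 393 284 141
 132 125 125 135 121 121 130]
((317.5832824707031, 382.050048828125), (62.329776763916016, 73.76625061035156), 90.23470306396484)
[642 716 718 719 701 407 236 344 403 402 402 401 405 404 400 398 291 162
 157 156 157 148 151 145 143]
((317.5255432128906, 380.3062438964844), (65.82086181640625, 75.69507598876953), 90.4413070678711)
[665 655 650 652 642 409 342 519 594 600 599 598 600 600 604 587 396 233
 232 225 227 232 224 220 226]
```

Call:
carry_out(increments=[[0,0,0,0.8,0,0,10],[0,0,0,0,0,0,10],[0,0,0,0,0,0,10]])

```text
time: 10.4
ee_pos: [0.5783, 0.195, 0.0601]
tcp_rot: [-79.8, 89.9, 10.2]
wrist_force: [-3.9, -2.0, 13.2]
opening: 0.0228
```

Run:
```python
from h import *
o=sensors.get_obs();im=vision.camera('wrist')[:,:,::-1].copy()
print(o['ee_pos'],o['wrist_force'])
cv2.imwrite('pics/w10.png',im)
```

```text
[0.5783 0.195  0.0601] [-3.882  -2.0425 13.1548]
```

View pics/w10.png

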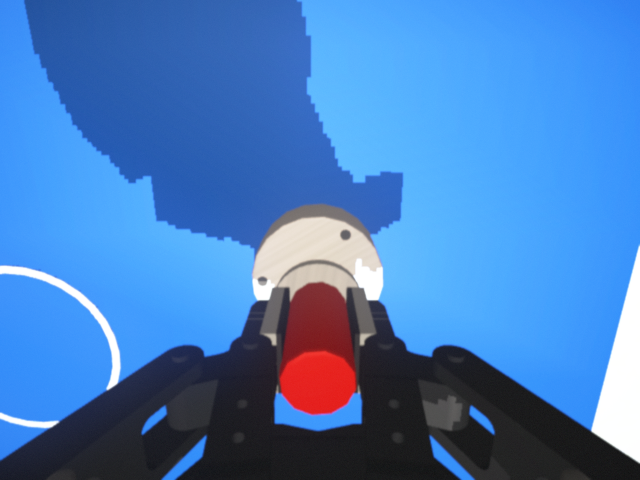

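It is a firm stop: 13 N with only 0.2 mm of travel, nose seated in the small hole. Up, then over to the large-holed die.

Call:
carry_out(increments=[[0,0,0,-10,0,0,10],[0,0,0,-25,0,0,10],[0,0,0,-31,0,0,10],[0,0,0,0,12,-32,10],[0,0,0,0,16,-46,10],[0,0,0,0,18,-50,10],[0,0,0,0,18,-50,10],[0,0,0,0,14,-38,10],[0,0,0,0,4,-12,10],[0,0,0,0,0,0,10],[0,0,0,0,0,0,10]])

```text
time: 11.82
ee_pos: [0.4963, -0.0321, 0.1244]
tcp_rot: [-0.5, 90.0, 89.6]
wrist_force: [-0.6, 0.7, -1.7]
opening: 0.023
```

Run:
```python
from h import *
import json
o=sensors.get_obs();im=vision.camera('wrist')[:,:,::-1].copy()
T=toolT(o);print(T,o['wrist_force'],o['opening'])
cv2.imwrite('pics/w11.png',im); json.dump({k:np.asarray(o[k]).tolist() for k in o},open('o11.json','w'))
cv2.imwrite('pics/w11c.png',cv2.resize(im[160:320,220:420],(800,640))[:600])
t=vision.camera('top')[:,:,::-1]; cv2.imwrite('pics/t11.png',t)
```

```text
[[ 0.     -1.     -0.0008  0.4963]
 [ 0.0003 -0.0008  1.     -0.0321]
 [-1.     -0.      0.0003  0.1244]
 [ 0.      0.      0.      1.    ]] [-0.5811  0.7372 -1.7296] 0.022980414929773825
```

View pics/w11c.png

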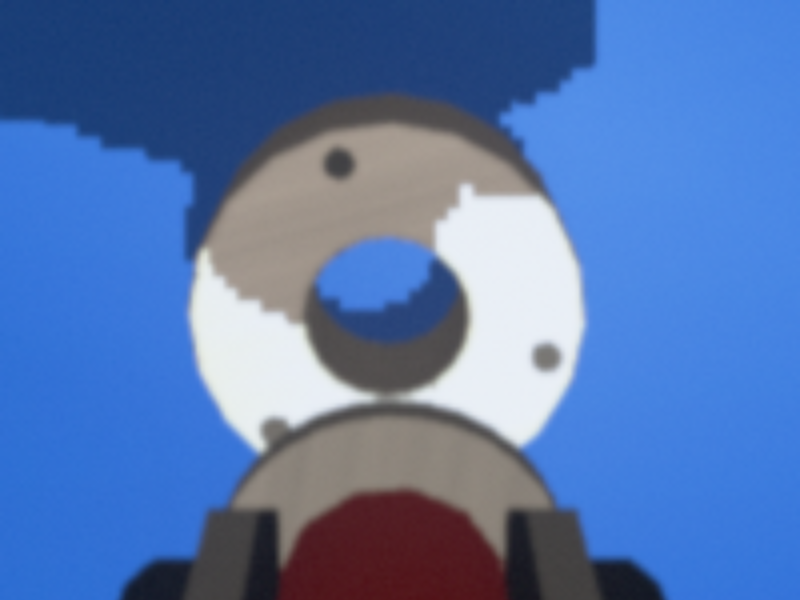

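View pics/t11.png

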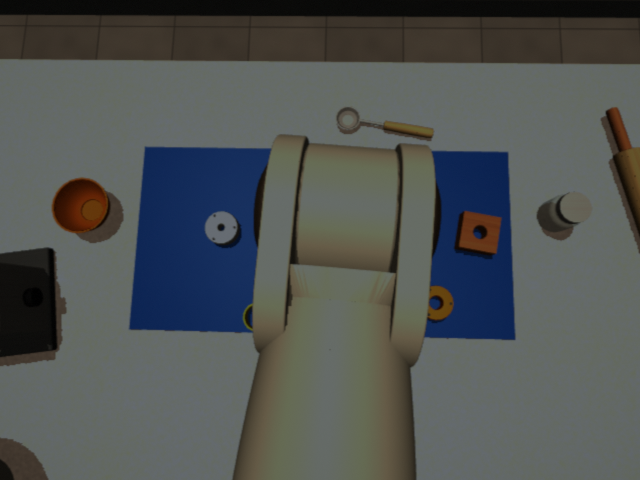

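The large hole is centred ahead of the collar at wrist pixel (316.8,239). In the top view the small-holed die is still at (221,227).

Run:
```python
from h import *
import json
o=json.load(open('o11.json'))
print(px2w('wrist',(316.75,239),.03,o)-o['ee_pos'])
t=cv2.imread('pics/t11.png');t0=cv2.imread('pics/top0.png')
for i in (t0,t): print(ell(i,(221,227),100,r=8,mn=12))
```

```text
[ 0.0011  0.0002 -0.0944]
[((220.59381103515625, 226.96731567382812), (28.797080993652344, 29.967906951904297), 31.759170532226562), ((220.61236572265625, 226.92999267578125), (9.489629745483398, 9.683708190917969), 43.38019561767578)]
[((220.5939178466797, 227.01675415039062), (26.803817749023438, 28.087610244750977), 33.153133392333984), ((220.686279296875, 226.87228393554688), (10.964645385742188, 11.744869232177734), 72.81905364990234)]
```

Call:
carry_out(increments=[[0,0,0,25,0,-0.8,10],[0,0,0,30,0,0,10],[0,0,0,12,0,0,10],[0,0,0,6,0,0,10],[0,0,0,3,0,0,10],[0,0,0,2,0,0,10],[0,0,0,0,0,0,10]])

```text
time: 12.8
ee_pos: [0.4961, -0.0338, 0.0469]
tcp_rot: [-91.0, 90.0, -1.0]
wrist_force: [-0.3, -0.6, -0.9]
opening: 0.0227
```

Call:
carry_out(increments=[[0,0,0,2,0,0.4,10],[0,0,0,1.5,0,0,10],[0,0,0,1,0,0,10],[0,0,0,0,0,0,10]])

```text
time: 13.3
ee_pos: [0.4958, -0.0334, 0.0419]
tcp_rot: [80.2, 90.0, 170.2]
wrist_force: [0.3, 0.4, -1.1]
opening: 0.0227
```

Call:
carry_out(increments=[[0,0,0,1,0,0,10],[0,0,0,0.7,0,0,10],[0,0,0,0,0,0,10]])

```text
time: 13.68
ee_pos: [0.4959, -0.0334, 0.0402]
tcp_rot: [80.0, 90.0, 170.0]
wrist_force: [-0.7, 0.1, -1.2]
opening: 0.0226
```

Call:
carry_out(increments=[[0,0,0,0.7,0,0,10],[0,0,0,0,0,0,10]])

```text
time: 13.92
ee_pos: [0.496, -0.0334, 0.0401]
tcp_rot: [-91.7, 90.0, -1.7]
wrist_force: [-2.1, 0.4, 4.3]
opening: 0.0228
```

Call:
carry_out(increments=[[0,0,0,0.5,0,0,10],[0,0,0,0,0,0,10]])

```text
time: 14.18
ee_pos: [0.496, -0.0334, 0.0401]
tcp_rot: [-94.6, 90.0, -4.6]
wrist_force: [-4.9, -0.5, 8.7]
opening: 0.023
```

Run:
```python
from h import *
o=sensors.get_obs();s=vision.camera('scene');w=vision.camera('wrist')
print(o['ee_pos'],o['wrist_force'])
cv2.imwrite('pics/s12.png',np.hstack([cv2.resize(s[150:270,250:370],(400,400))[:,:,::-1],cv2.resize(w[200:400,220:420],(400,400))[:,:,::-1]]))
```

```text
[ 0.496  -0.0334  0.0401] [-4.8963 -0.4995  8.7033]
```

View pics/s12.png

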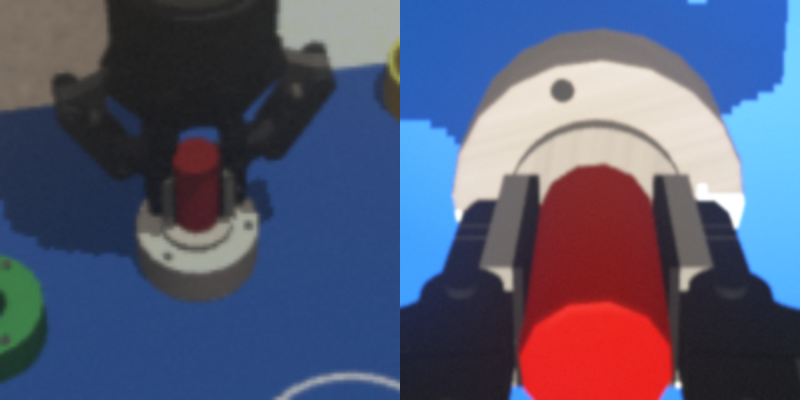

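The collar is seated: z stays at 0.0401 while the force rises to 9 N. I ease the preload and start sliding toward the circle.

Call:
carry_out(increments=[[0,0,0,-0.5,0,0,10],[0,0,0,0,-3,1.2,10],[0,0,0,0,-6,2.4,10],[0,0,0,0,-10,4,10],[0,0,0,0,-10,4,10],[0,0,0,0,-10,4,10],[0,0,0,0,-6,2.4,10],[0,0,0,0,0,0,10]])

```text
time: 15.28
ee_pos: [0.5414, -0.0155, 0.0401]
tcp_rot: [-133.3, 90.0, -43.3]
wrist_force: [-1.6, -1.3, 5.5]
opening: 0.0229
```

Run:
```python
from h import *
o=sensors.get_obs();s=vision.camera('scene');
print(toolT(o),o['wrist_force'],o['torque'])
cv2.imwrite('pics/s13.png',s[:,:,::-1])
```

```text
[[ 0.0006 -1.      0.      0.5414]
 [-0.0005  0.      1.     -0.0155]
 [-1.     -0.0006 -0.0005  0.0401]
 [ 0.      0.      0.      1.    ]] [-1.5728 -1.2796  5.5305] [-0.1264  0.3663  0.062 ]
```

View pics/s13.png

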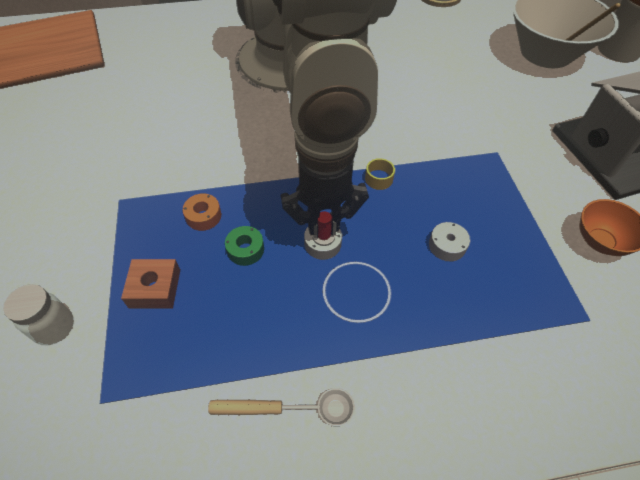

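The die follows the pin, scene (323,240), with low forces. Next is the rest of the slide.

Call:
carry_out(increments=[[0,0,0,-0.2,-4,1.6,10],[0,0,0,0,-8,3.2,10],[0,0,0,0,-11,4.4,10],[0,0,0,0,-11,4.4,10],[0,0,0,0,-11,4.4,10],[0,0,0,0,-11,4.4,10],[0,0,0,0,-11,4.4,10],[0,0,0,0,-11,4.4,10],[0,0,0,0,-11,4.4,10],[0,0,0,0,-5,1.8,10],[0,0,0,0,-2,0.8,10],[0,0,0,0,0,0,10]])

```text
time: 16.82
ee_pos: [0.6369, 0.0225, 0.0401]
tcp_rot: [169.4, 90.0, -100.7]
wrist_force: [-3.5, -1.8, 5.7]
opening: 0.0226
```

Run:
```python
from h import *
o=sensors.get_obs();s=vision.camera('scene');w=vision.camera('wrist')
print(toolT(o),o['wrist_force'],o['torque'])
cv2.imwrite('pics/s14.png',np.hstack([cv2.resize(s[230:350,300:420],(400,400))[:,:,::-1],cv2.resize(w[160:400,200:440],(400,400))[:,:,::-1]]))
```

```text
[[-0.0001 -1.      0.0002  0.6369]
 [-0.0007  0.0002  1.      0.0225]
 [-1.      0.0001 -0.0007  0.0401]
 [ 0.      0.      0.      1.    ]] [-3.4955 -1.7857  5.7402] [-0.3241  0.6513 -0.0337]
```

View pics/s14.png

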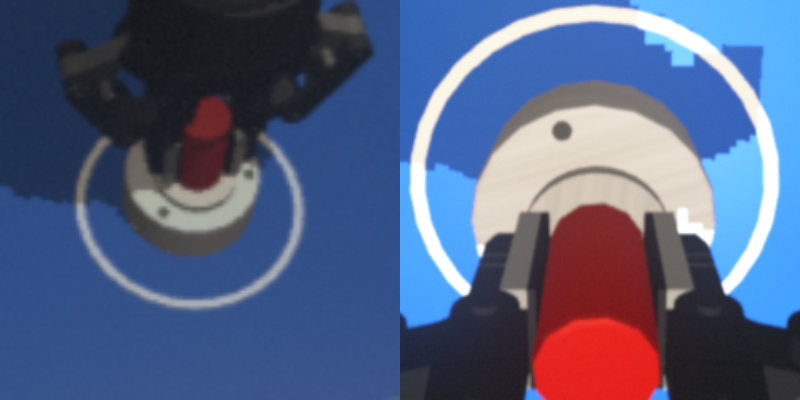

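The die is well inside the circle in both views. I ease the preload, release, then look before lifting.

Call:
carry_out(increments=[[0,0,0,-0.6,0,0,10],[0,0,0,0,0,0,10],[0,0,0,0,0,0,35],[0,0,0,0,0,0,50],[0,0,0,0,0,0,60],[0,0,0,0,0,0,60],[0,0,0,0,0,0,60]])

```text
time: 17.8
ee_pos: [0.6369, 0.0228, 0.0404]
tcp_rot: [-94.9, 90.0, -4.9]
wrist_force: [-0.0, -1.0, 0.2]
opening: 0.0512
```

Run:
```python
from h import *
o=sensors.get_obs();w=vision.camera('wrist')
print(o['ee_pos'],o['wrist_force'],o['opening'])
cv2.imwrite('pics/w15.png',w[:,:,::-1])
```

```text
[0.6369 0.0228 0.0404] [-0.0297 -1.0101  0.181 ] 0.0511815086810459
```

View pics/w15.png

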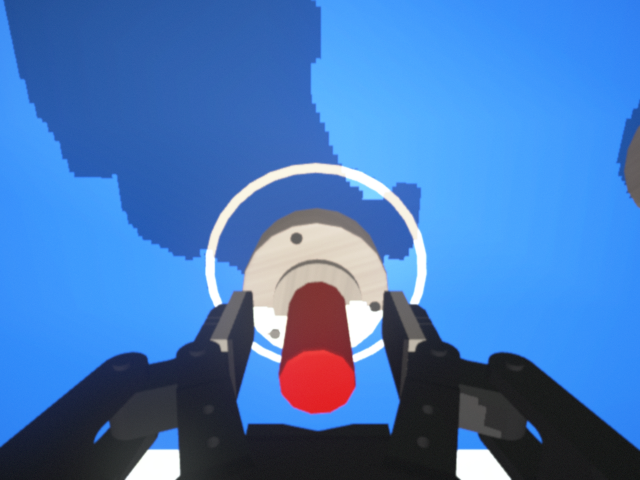

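Released. The pin stands centred at (317,350) and clear of both pads. I retreat straight up.

Call:
carry_out(increments=[[0,0,0,-20,0,0,60],[0,0,0,-40,0,0,60],[0,0,0,-50,0,0,60],[0,0,0,-50,0,0,60],[0,0,0,-30,50,0,60],[0,0,0,0,55,0,60],[0,0,0,0,55,0,60],[0,0,0,0,40,0,60],[0,0,0,0,0,0,60],[0,0,0,0,0,0,60]])

```text
time: 19.1
ee_pos: [0.4374, 0.0228, 0.2317]
tcp_rot: [-87.0, 89.9, 3.0]
wrist_force: [0.5, 1.5, 0.0]
opening: 0.0513
```

Run:
```python
from h import *
o=sensors.get_obs();w=vision.camera('wrist');s=vision.camera('scene')
print(o['ee_pos'],o['wrist_force'],o['time'])
cv2.imwrite('pics/w16.png',w[:,:,::-1]);cv2.imwrite('pics/s16.png',s[:,:,::-1])
cv2.imwrite('pics/s16c.png',cv2.resize(s[220:360,280:460],(800,600),interpolation=cv2.INTER_CUBIC)[:,:,::-1])
b=cv2.imread('pics/scene0.png')
for i in (b,s[:,:,::-1].copy()): print(ell(i,(450,238),150,r=8,mn=12))
```

```text
[0.4374 0.0228 0.2317] [0.5059 1.5255 0.0257] 19.1
[]
[]
```

View pics/s16.png

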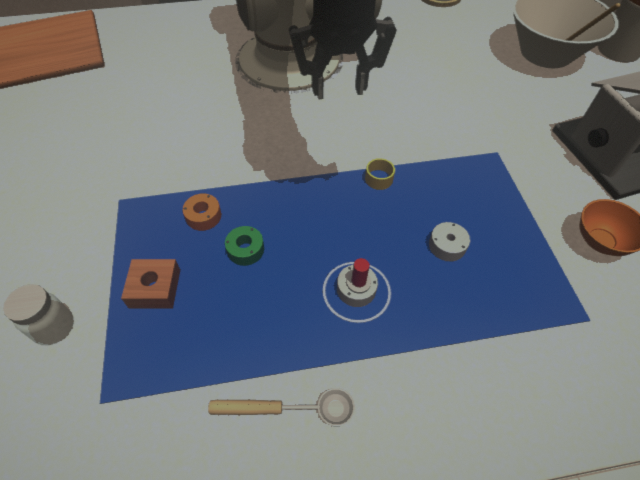

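View pics/s16c.png

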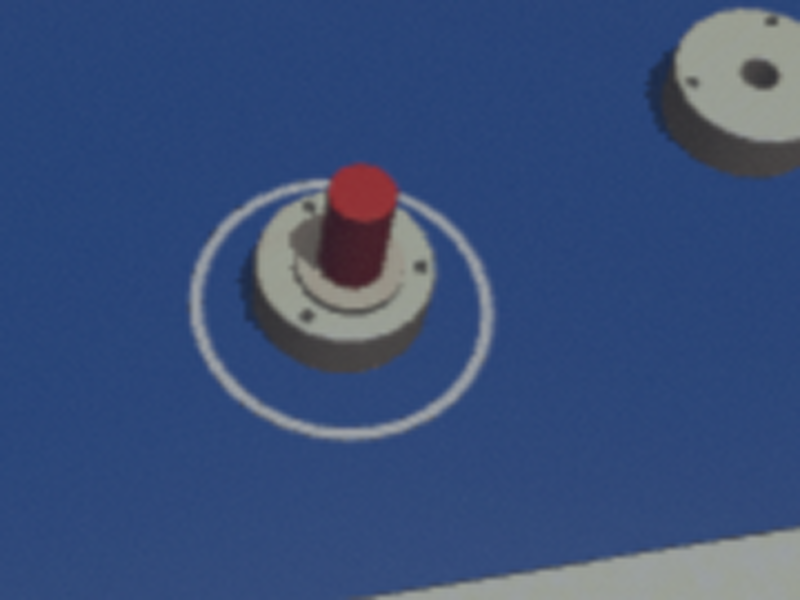

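The large-holed die, scene (358,284), is wholly inside the circle (357,292). The gauge stands upright with its collar down, and the small-holed die is still at (450,238). I'm handing it in.

Run:
```python
from h import *
print(px2w('scene',(357.6,281.8),.03),px2w('scene',(357,292),.002))
from workcell import job_done
print(job_done())
```

```text
[0.637 0.023 0.03 ] [0.6404 0.0235 0.002 ]
the job is handed in; nothing more can be done
None
```

The job is done and handed in at about 19 s of the 53 s allowed. I took the gauge from its stand and lowered its nose onto the small-holed die. I then seated it in the large-holed die, slid that die into the white circle and let go.

**Small-holed die:** the nose stopped firmly, with the force rising to 13 N over 0.2 mm of travel. The computed depth came out at about 5 mm instead of 3 mm. I put that down to a 1–2 mm error in the height estimate, because the gauge had not slipped in the grip. In the top view taken after the probing, the die had not moved (within 0.1 pixel), and it looked unmoved by eye in the last scene picture. My numeric check on that last picture found no fit in either image.

**Large-holed die:** the collar stopped at a constant height while the force rose to about 9 N.

**Final position:** the die's centre is about 3.5 mm from the circle's centre by the scene camera, so the die is inside with roughly 17 mm to spare. The gauge stands upright with its collar down, and the arm has withdrawn and touches nothing. The cameras disagreed by up to 4 mm on the circle's position, which is well within that margin.

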